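# Third hand: press the tray partition home in its channel

### The job

Be my third hand while I screw the partition into this wooden cutlery tray: pick up the loose T-shaped partition, stand it in the tray, its foot on the floor or just clear of it, with the free end of its stem pushed right home in the aluminium channel on the tray's far wall, and press it square against the channel's back with a steady push of about 12 newtons (never more than 35). When the push has been steady for two seconds, finish while still holding it and pressing, since I drive the screw from behind then: do not let go. Leave the glass and the screwdriver where they are.

Things in the scene. Friction and masses are not known exactly. Their poses are not given: they have to be found in the camera images.
- tray: Open mahogany tray on a grippy mat; it does not move. Outside 336 mm along its x, 416 mm along its y; walls 11 mm thick, tops 72 mm above the origin. Origin: centre of the underside, 2 mm above the worktop; the floor is 6 mm above the origin. +x points to the far wall, which carries the channel. A plain partition, 56 mm tall, is already fitted along x at y = +145 mm.
- channel: Aluminium U-channel fixed upright inside the tray's far wall, anywhere along its middle; open upwards and towards its -x. 52 mm tall, standing on the tray floor. Inner width 13.5 mm; straight cheeks 20 mm deep, then lips flaring for 11 mm more (mouth 25 mm wide, 31 mm before the origin). Origin: on the wall's inner face, at the tray floor, midway between the cheeks; axes as the tray's.
- channel_back: The back plate inside the channel, 3 mm thick, against which the partition is pressed; rigid. Only the push that reaches this plate counts; bearing down on the tray floor loses a little of it to friction. Its origin and axes are those of the channel.
- channel_stop (a point): Foot of the back plate's front face, midway between the cheeks, at the tray floor (3 mm before the channel's origin). A fully home partition has stem_tip here. Axes as the channel's.
- partition: Loose T-shaped wooden partition, about 0.14 kg, standing upright on slippery white nylon glides, 56 mm tall: a stem 9 mm thick (along y), 200 mm long over all (along x), and a head board 9 mm thick, 130 mm wide across its -x end. Origin: at the foot, middle of the 200 mm, in the stem's mid-plane; z up, +x along the stem to its free end. Centre of mass 36 mm towards the head.
- stem_tip (a point): Foot of the stem's free end, 100 mm from the partition's origin along its +x; axes as the partition's.
- glass: Clear tumbler, 87 mm across, 142 mm tall; leave it alone. Origin: centre of its underside.
- driver: Screwdriver with a red handle, 182 mm long, 32 mm thick, lying on the worktop along its own y (blade to -y); leave it alone. Origin: on the worktop under the middle of its length.

How it is judged:
By the outcome, as a careful person would: the job done as asked, in the order asked, and still so for the second after the job is handed in, while the arm keeps its last pose, push and grip.
It also fails if it takes over 51 s, if anything falls off the work surface, if the arm or the gripper's body presses on something with over 40 N, if the wrist force passes 120 N, or if a joint passes its speed limit or range.

### The arm

A 7-joint arm with a two-finger parallel gripper is mounted at the origin on a cart in front of the work surface, level with it; the furniture and walls round the work are solid. World frame = base frame: x ahead of the robot, y to its left, z up, the work surface at z = 0. Lengths are in m, angles in degrees, forces in N, time in s.
With the tool pointing down it reaches from about 0.425 to 0.875 m from the base axis. Payload 4.7 kg.
Tool frame: the origin (TCP) lies between the finger pads; the fingertips stand 8 mm ahead of it and the grasp point (between the pads) lies 11 mm behind it (env.tip_extent is the distance from the TCP to the fingertips, in m); z points along the fingers, y is the line along which they close (so a half turn about z gives the same grasp; the last joint's range is limited). The gripper opens to 87 mm and grips with 3 to 60 N. Pads are 19 mm wide; open, the fingers measure 117 mm over their backs; the gripper's body (75 mm by 190 mm) begins 51 mm behind the grasp point.
Start: joints at [64.12, 18.392, -4.016, 83.108, 1.295, 78.541, -3.26], TCP at [0.292, -0.581, 0.231] pointing down, gripper open.
Joint ranges: [-163.93, 163.93], [-17.29, 119.83], [-79.2, 71.16], [3.27, 140.29], [-89.18, 269.18], [5.43, 117.66], [-154.24, 154.24]. Speed limits (degrees/s): [147.25, 147.25, 180, 180, 180, 180, 180].

### API

Orientations are given as [roll, pitch, yaw] about the fixed x, y, z axes, in that order (R = Rz(yaw) Ry(pitch) Rx(roll)).
In Python, from cell import sensors, vision, workorder, env gives the robot as it stands.
- The arm moves only by the tool drive_tool, never from a script. Its argument "moves" is a list of rows, each an object of numbers: "x", "y", "z": the shift along the tool's x, y, z in mm; "rx", "ry", "rz": the turn, a rotation vector about the tool's x, y, z in rad; "fingers": the closure, from -1 (fully open) to 1 (shut). In form: [{"x": .., "y": .., "z": .., "rx": .., "ry": .., "rz": .., "fingers": ..}, ...]. A call has 1 to 20 rows; each row is the pose to reach, as a shift and turn from the pose commanded when the call began, along the tool's axes at that moment; what a row does not reach only later rows make up. A row lasts 1/8 s, in which the tool goes at most 62.5 mm and 10.7 degrees, less where a joint would pass 70% of its speed; a pose out of reach is approached as far as the arm can. A call with a gripper value outside its range is refused whole. The fingers move at their own pace and stop on an object; "force" is the grip in N (left out, the last holds). Time passes only in rows, so rows that repeat a pose let the fingers close. It gives the time, the measured TCP pose, the force, the opening and the grip force at its end, in the units of the state.
- sensors.get_obs(): the state, without advancing time (a new reading comes with each control period).
- vision.read_camera(name): name is "scene" or "top"; returns a dict with "image" (480x640x3 uint8, red, green, blue), "fx", "fy", "cx", "cy" (pixels), "R" (3x3) and "t" (3): a world point X has camera coordinates R X + t. Camera axes: x right, y down, z forward; pixel columns grow to the right and rows downward; lengths in m; the calibration is good to about 2 mm. A picture is of the moment at which its call begins. There is no depth.
- workorder.sign_off(): hands the job in; it is judged then, once.
The state is a dict: "time_s": time; "qpos": joint angles; "joint_velocities": joint speeds; "effort": joint torques, N m; "tool_pos": TCP position; "tool_rot": TCP orientation; "force": force on the tool from outside, world axes, zero at the start; "wrist_torque": the same for the moment, N m; "grip_width": finger opening in m; "grasp_force": force on a finger pad.
Only numpy, scipy, OpenCV 4.12 (cv2) and the standard library are available. Lean on these libraries where they do the work, as an engineer would, in place of code of your own. Each camera call takes 0.05 s, during which the arm holds its last target. There are 200 camera calls.

## Working session

There is one attempt and no reset: what is moved stays moved. The work goes in short steps, Python scripts to look and compute and a tool call to move; the robot and the scene stay as the last step left them, time stands still between calls to the robot, and variables do not carry over. Pictures are saved under pics/ and viewed, at most 10 in all, crops included, and the job is handed in when it is done.

Besides the shell and the picture viewer there is one more tool, called after "Call:" by a JSON object that holds its "fn" and its "kwargs". drive_tool: Moves the arm, as the interface text tells. Its arguments: {"type":"object","properties":{"moves":{"type":"array"},"force":{"type":"number"}},"required":["moves"]}

```bash
ls; mkdir -p pics; python3 - <<'E'
from cell import sensors, vision, workorder, env
import cv2
o=sensors.get_obs(); print(o)
for n in("scene","top"):
    c=vision.read_camera(n); cv2.imwrite(f"pics/{n}0.png",c["image"][:,:,::-1]); print(n,c["fx"],c["fy"],c["cx"],c["cy"],c["R"],c["t"])
E
```

```text
pics
{'time_s': 0.0, 'qpos': array([64.11769676, 18.43972562, -4.01592906, 83.17555479,  1.29566149,
       78.53940312, -3.25885012]), 'joint_velocities': array([-0.04646279, -0.03818073,  0.12218816,  0.02429218, -0.07425835,
        0.06990978, -0.01941798]), 'effort': array([-4.44849156e-04, -4.91285205e+01, -4.04353375e-01, -3.12534142e+01,
       -6.40333747e-02,  4.37283854e-02,  1.66683817e-04]), 'tool_pos': array([ 0.29167255, -0.58028495,  0.22944828]), 'tool_rot': array([-1.79890597e+02,  6.22838946e-03,  2.66937325e+01]), 'force': array([-0.12325961,  0.52135652, -0.26575379]), 'wrist_torque': array([-0.00361686,  0.03237003, -0.06673666]), 'grasp_force': 0.0, 'grip_width': 0.08697838263985593}
scene 501.8804790838695 501.8804790838695 315.08551303114893 244.0157770805224 [[-0.70723494 -0.70684091  0.01395245]
 [-0.54390147  0.53138483 -0.64946236]
 [ 0.45165244 -0.46691123 -0.76026573]] [0.34606645 0.35904258 0.68544774]
top 565.50717927402 565.50717927402 318.0562058656766 252.35606633697867 [[ 0.00930163 -0.99994296  0.00524994]
 [-0.9813328  -0.01013683 -0.19204992]
 [ 0.19209219 -0.00336556 -0.98137112]] [-0.05854101  0.53343938  1.17943439]
```

View pics/scene0.png

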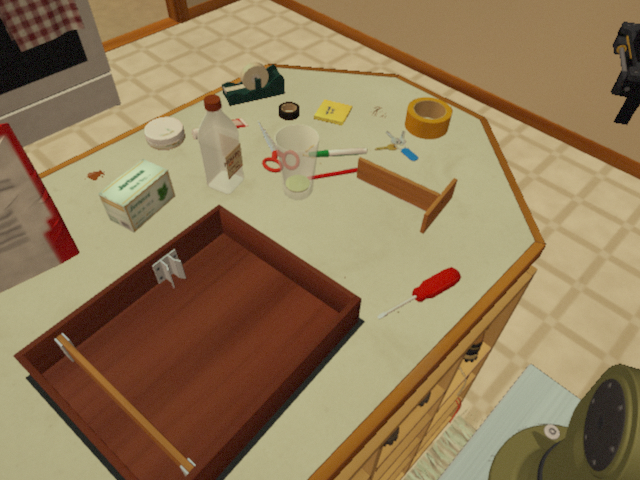

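View pics/top0.png

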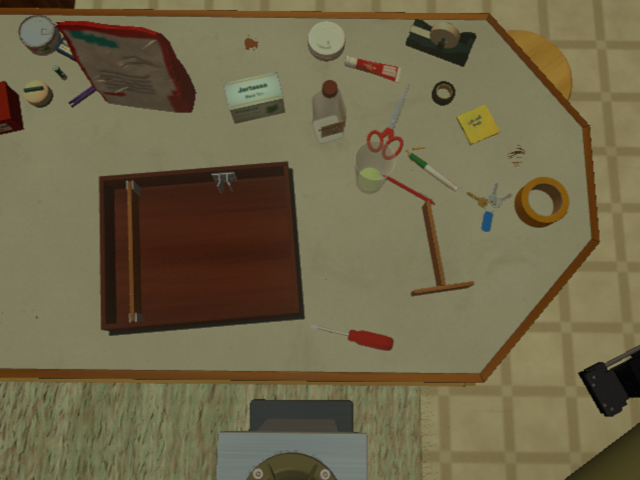

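The scene view shows the tray with its channel near (170,265), the partition at (360,170)–(440,200), and the glass at (297,160). The top view shows the channel at (223,181), the partition stem from (428,202) to (440,285), and its head from (413,292) to (472,284). I'll zoom in on these.

```bash
python3 - <<'E'
import cv2,numpy as np
t=cv2.imread("pics/top0.png");s=cv2.imread("pics/scene0.png")
def crop(im,x,y,w,h,W,H):
    o=cv2.resize(im[y:y+h,x:x+w],(W,H),interpolation=cv2.INTER_CUBIC)
    k=W/w
    for g in range(0,w,10):
        cv2.line(o,(int(g*k),0),(int(g*k),6 if g%50 else 14),(255,255,0),1)
    for g in range(0,h,10):
        cv2.line(o,(0,int(g*k)),(6 if g%50 else 14,int(g*k)),(255,255,0),1)
    return o
a=crop(t,400,190,80,120,400,600); b=crop(t,200,160,50,37,400,296); c=crop(s,345,150,125,95,400,304)
out=np.zeros((600,800,3),np.uint8); out[:,:400]=a; out[:296,400:]=b; out[296:600,400:]=c
cv2.imwrite("pics/c1.png",out)
E
```

```text
(no output)
```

View pics/c1.png

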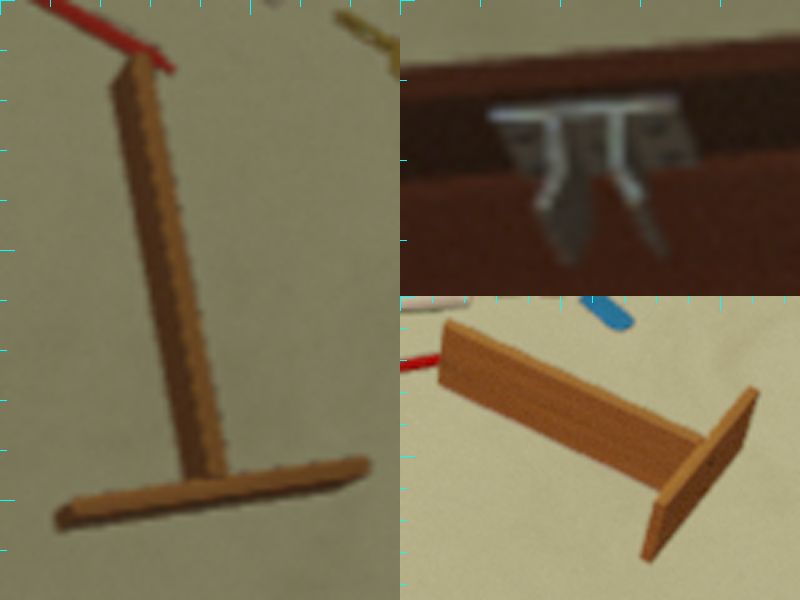

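Close up, the stem's free-end top is at about (428.8,200.8) in the top view, and the head top runs from (414,291) to (473,282.5). The channel cheeks are centred at u≈223. I'll fit poses next.

```bash
cat > h.py <<'E'
import numpy as np,cv2
from cell import sensors,vision
from scipy.optimize import least_squares
def proj(c,X):
    p=np.asarray(X)@np.array(c["R"]).T+np.array(c["t"]); return p[:,:2]/p[:,2:]*[c["fx"],c["fy"]]+[c["cx"],c["cy"]]
def W(p,L):
    x,y,a=p[:3]; L=np.asarray(L,float); ca,sa=np.cos(a),np.sin(a)
    return np.c_[x+ca*L[:,0]-sa*L[:,1],y+sa*L[:,0]+ca*L[:,1],L[:,2]]
def fit(obs,p0):
    f=lambda p:np.concatenate([(proj(c,W(p,L))-np.array(px)).ravel() for c,L,px in obs])
    r=least_squares(f,p0,loss='soft_l1'); return r.x,r.fun.reshape(-1,2)
def outline(im,c,p,L,col):
    for a,b in L:
        q=proj(c,W(p,[a,b])); cv2.line(im,*[tuple(int(round(v*16)) for v in k) for k in q],col,1,cv2.LINE_AA,4)
E
cat > m.py <<'E'
from h import *
T=vision.read_camera("top");S=vision.read_camera("scene")
h=.056
P,r=fit([(T,[[.1,0,h],[-.091,.065,h],[-.1,.065,h],[-.091,-.065,h],[-.1,-.065,h],[.1,.0045,0]],
 [[428.8,200.8],[415,289.6],[412.4,292.6],[472,281.6],[474.2,282.6],[422.4,207.2]]),
 (S,[[.1,.0045,h],[.1,.0045,0],[-.1,-.065,h],[-.1,.065,h],[-.1,.065,0]],[[359.7,157.8],[357.2,177.2],[456.6,179.4],[425,214.7],[421.6,232.5]])],[.5,-.25,0])
print("part",P[:2],np.degrees(P[2]));print(r.round(1).tolist())
z=.074
Q,r=fit([(T,[[.168,.208,z],[.168,-.208,z],[-.168,-.208,z],[-.168,.208,z]],[[100,177],[288,163],[303,318],[101,329]]),
 (S,[[.168,-.208,z],[-.168,-.208,z],[.168,.208,z]],[[221,207],[360,300],[22,356]])],[.5,.15,0])
print("tray",Q[:2],np.degrees(Q[2]));print(r.round(1).tolist())
# channel y along tray
yc=[]
for px,X in(((223,173.6),.157-.003),((223.6,185.3),.157-.031)):
    g=least_squares(lambda y:(proj(T,W(Q,[[X,y[0],.060]]))[0]-px)[:1],[0.]); yc.append(g.x[0]);print(proj(T,W(Q,[[X,g.x[0],.06]])))
print("chan y",yc,W(Q,[[.154,np.mean(yc),.008]]))
gl=proj(T,[[0,0,0]])
for n,c in(("top",T),("scene",S)):
    im=c["image"][:,:,::-1].copy()
    for zz in(0,h):
        pts=[[.1,.0045,zz],[-.091,.0045,zz],[-.091,.065,zz],[-.1,.065,zz],[-.1,-.065,zz],[-.091,-.065,zz],[-.091,-.0045,zz],[.1,-.0045,zz]]
        outline(im,c,P,list(zip(pts,pts[1:]+pts[:1])),(255,0,255))
    pts=[[.168,.208,z],[.168,-.208,z],[-.168,-.208,z],[-.168,.208,z]]
    outline(im,c,Q,list(zip(pts,pts[1:]+pts[:1])),(0,255,255))
    y=np.mean(yc);ch=[[.126,y+.0125,.06],[.137,y+.00675,.06],[.154,y+.00675,.06],[.154,y-.00675,.06],[.137,y-.00675,.06],[.126,y-.0125,.06]]
    outline(im,c,Q,list(zip(ch,ch[1:])),(0,255,0))
    cv2.imwrite(f"pics/o_{n}.png",im)
t=cv2.imread("pics/o_top.png");s=cv2.imread("pics/o_scene.png")
rs=lambda i:cv2.resize(i,(400,300),interpolation=cv2.INTER_CUBIC)
cv2.imwrite("pics/o.png",np.vstack([np.hstack([rs(t[190:310,360:520]),rs(t[155:245,190:310])]),np.hstack([rs(s[140:260,320:480]),rs(s[200:380,20:260])])]))
E
python3 m.py
```

```text
part [ 0.55376454 -0.31001883] 7.411763309520634
[[-0.0, -0.5], [-2.2, -0.6], [1.1, 0.6], [0.6, 0.3], [-0.9, 3.4], [-0.3, 0.2], [-1.5, -1.5], [-1.0, -1.2], [1.0, -1.0], [1.4, -0.5], [-0.3, 1.1]]
tray [0.54204603 0.20557934] 5.1763707406850825
[[-1.0, 1.0], [0.6, 0.7], [-3.0, -1.9], [-0.9, 3.3], [0.5, -4.0], [4.8, -1.7], [-7.3, -1.8]]
[[223.       176.862335]]
[[223.6        188.93932101]]
chan y [np.float64(-0.060523667514419725), np.float64(-0.06048146218521864)] [[0.70087662 0.15921769 0.008     ]]
```

View pics/o.png

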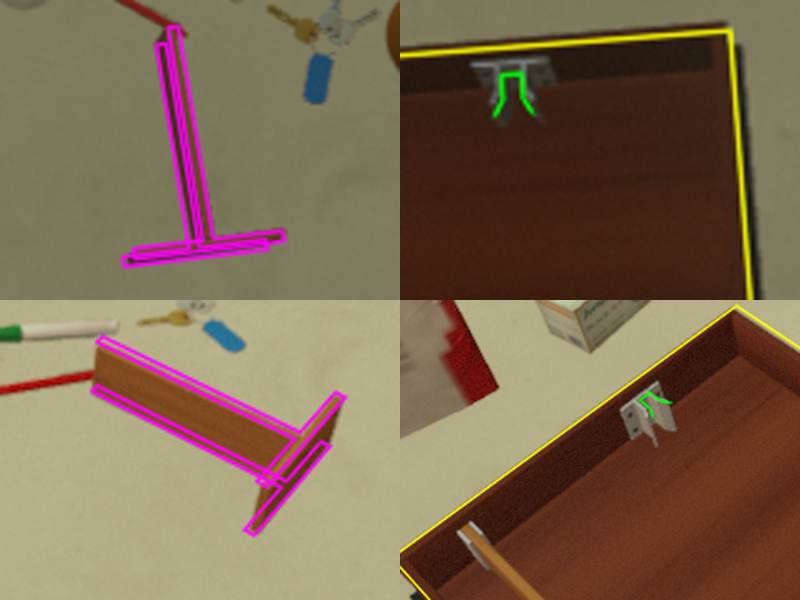

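The partition overlay matches within about 1–2 px. The channel overlay sits about 3 px too low in the top view, so my tray corner picks need refining.

```bash
python3 - <<'E'
import cv2,numpy as np
t=cv2.imread("pics/top0.png");s=cv2.imread("pics/scene0.png")
cs=[(t,100,177),(t,288,163),(t,303,318),(t,103,329),(s,221,207),(s,360,300),(s,22,356),(s,168,268)]
out=[]
for im,x,y in cs:
    x0,y0=max(0,x-20),y-30; o=cv2.resize(im[y0:y0+60,x0:x0+40],(200,300),interpolation=cv2.INTER_CUBIC)
    o=cv2.convertScaleAbs(o,alpha=1.7)
    for g in range(0,60,10):
        cv2.line(o,(0,g*5),(8,g*5),(255,255,0),1)
        if g<40: cv2.line(o,(g*5,0),(g*5,8),(255,255,0),1)
    out.append(o); print(x0,y0)
cv2.imwrite("pics/c2.png",np.vstack([np.hstack(out[:4]),np.hstack(out[4:])]))
E
```

```text
80 147
268 133
283 288
83 299
201 177
340 270
2 326
148 238
```

View pics/c2.png

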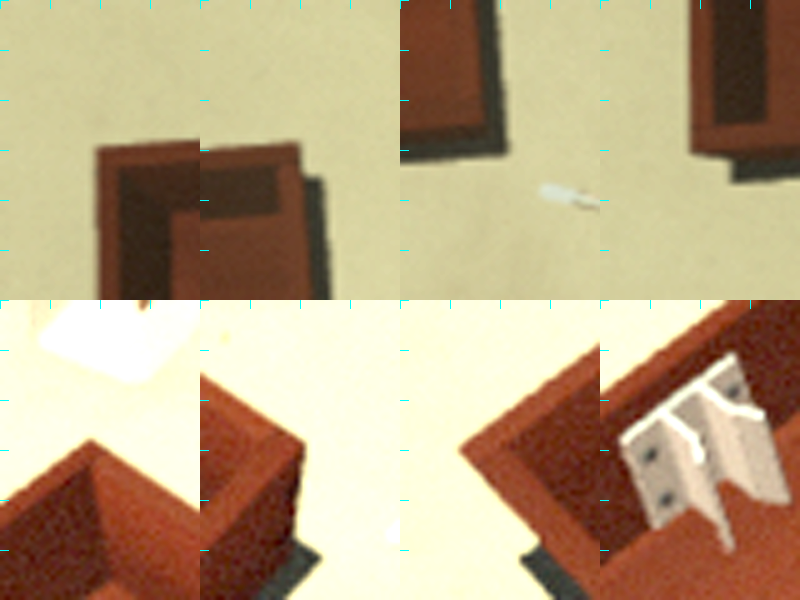

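The refined corners are top (99.2,176.6), (288,161.4), (300,314), (101,329.4) and scene (219,205), (361,298.6), (13.6,355.6). The channel's lip ends in the scene view are at (168,270) and (181,261).

```bash
cat > m2.py <<'E'
from h import *
T=vision.read_camera("top");S=vision.read_camera("scene");z=.074
tr=lambda:[(T,[[.168,.208,z],[.168,-.208,z],[-.168,-.208,z],[-.168,.208,z]],[[99.2,176.6],[288,161.4],[300,314],[101,329.4]])]
trs=[(S,[[.168,-.208,z],[-.168,-.208,z],[.168,.208,z]],[[219,205],[361,298.6],[13.6,355.6]])]
for nm,o in(("both",tr()+trs),("top",tr()),("scene",trs)):
    Q,r=fit(o,[.5,.15,0]); print(nm,Q[:2],np.degrees(Q[2]),r.round(1).tolist())
    if nm=="both":Q0=Q
# channel: direct world fit (x,y of its origin), yaw = tray
L=lambda y:[[-.003,.00675*y,.06],[-.031,.0125*y,.06]]
pt=[[200+553/8-50,160+112/8],[200+543/8-50,160+205/8],[200+615/8-50,160+110/8],[200+635/8-50,160+200/8]]
ps=[[161.4,260.4],[168,270],[169,254.6],[181,261]]
A=L(1)+L(-1); 
for nm,o in(("both",[(T,A,pt),(S,A,ps)]),("top",[(T,A,pt)]),("scene",[(S,A,ps)])):
    f=lambda p:np.concatenate([(proj(c,W([p[0],p[1],Q0[2]],l))-np.array(q)).ravel() for c,l,q in o])
    g=least_squares(f,[.7,.15]); print("chan",nm,g.x,g.fun.reshape(-1,2).round(1).tolist())
    d=g.x-Q0[:2];a=Q0[2];print(" in tray",d[0]*np.cos(a)+d[1]*np.sin(a),-d[0]*np.sin(a)+d[1]*np.cos(a))
# glass base from top+scene
for c,p in((T,(370,180)),(S,(297,188))):
    R=np.array(c["R"]);t=np.array(c["t"]);C=-R.T@t;d=R.T@[(p[0]-c["cx"])/c["fx"],(p[1]-c["cy"])/c["fy"],1];print("glass",C+d*(-C[2]/d[2]))
E
python3 m2.py
```

```text
both [0.54561409 0.20681592] 5.405327807121564 [[-0.9, 0.2], [-0.3, 0.4], [-0.3, -0.1], [-1.0, 1.5], [0.3, -2.7], [1.4, -1.7], [-1.0, -1.8]]
top [0.54674934 0.20552857] 5.292538506603412 [[-0.2, -0.5], [0.5, 0.1], [0.2, -0.4], [-0.5, 0.8]]
scene [0.54328249 0.20902532] 5.384726063615931 [[0.1, -1.5], [1.6, -0.0], [-1.7, 0.1]]
chan both [0.70871524 0.16069817] [[0.4, 1.0], [-0.3, 1.6], [-1.3, 0.8], [-0.5, 1.4], [-0.2, -1.9], [1.0, -1.4], [-1.7, -0.7], [-0.7, -1.0]]
 in tray 0.15803154082540788 -0.061276951295707385
chan top [0.71151037 0.15984428] [[0.8, -0.2], [0.1, 0.4], [-0.9, -0.4], [-0.1, 0.2]]
 in tray 0.16073380093207684 -0.062390341630735716
chan scene [0.70591068 0.1617802 ] [[0.2, -0.7], [1.5, -0.1], [-1.4, 0.6], [-0.3, 0.2]]
 in tray 0.1553413808938461 -0.05993554005166394
glass [ 0.71718915 -0.17292276  0.        ]
glass [ 0.71611553 -0.1714048   0.        ]
```

```bash
cat > d.py <<'E'
import sys
from h import *
from scipy.spatial.transform import Rotation as Ro
def rel(x,y,z,yaw):
    o=sensors.get_obs(); R=Ro.from_euler('xyz',o["tool_rot"],degrees=True); G=Ro.from_euler('xyz',[180,0,yaw],degrees=True)
    print("t",o["time_s"],"tcp",o["tool_pos"].round(4),"rot",o["tool_rot"].round(2),"F",o["force"].round(1),"w",round(o["grip_width"],4),"g",round(o["grasp_force"],1))
    print("shift mm",(R.inv().apply(np.array([x,y,z])-o["tool_pos"])*1000).round(1),"rotvec",(R.inv()*G).as_rotvec().round(3),"q",o["qpos"].round(0))
if __name__=="__main__": rel(*map(float,sys.argv[1:5]))
E
python3 d.py .518 -.3147 .13 7.4
```

```text
t 0.3 tcp [ 0.2918 -0.5806  0.2302] rot [-179.97    0.     26.69] F [-0.6  0.4  0.9] w 0.0869 g 0.0
shift mm [ 321.5 -136.   100.3] rotvec [-0.001  0.     0.337] q [64. 18. -4. 83.  1. 79. -3.]
```

Call:
{"fn": "drive_tool", "kwargs": {"moves": [{"x": 40,"y": -17,"z": 12,"rz": 0.04,"fingers": -1},{"x": 80,"y": -34,"z": 25,"rz": 0.085,"fingers": -1},{"x": 120,"y": -51,"z": 37,"rz": 0.126,"fingers": -1},{"x": 160,"y": -68,"z": 50,"rz": 0.17,"fingers": -1},{"x": 200,"y": -85,"z": 62,"rz": 0.21,"fingers": -1},{"x": 240,"y": -102,"z": 75,"rz": 0.25,"fingers": -1},{"x": 280,"y": -119,"z": 88,"rz": 0.295,"fingers": -1},{"x": 321,"y": -136,"z": 100,"rz": 0.337,"fingers": -1},{"x": 321,"y": -136,"z": 100,"rz": 0.337,"fingers": -1},{"x": 321,"y": -136,"z": 100,"rz": 0.337,"fingers": -1},{"x": 321,"y": -136,"z": 100,"rz": 0.337,"fingers": -1}]}}

```text
invalid input at $.moves[0]: expected keys x, y, z, rx, ry, rz, fingers
```

```bash
python3 d.py .518 -.3147 .025 7.4; python3 - <<'E'
from h import *
o=[]
for n,x,y in(("top",340,170),("scene",330,120)):
    c=vision.read_camera(n); o.append(cv2.resize(c["image"][y:y+150,x:x+150,::-1],(400,400),interpolation=cv2.INTER_CUBIC))
cv2.imwrite("pics/g1.png",np.hstack(o))
E
```

```text
t 0.3 tcp [ 0.2918 -0.5806  0.2302] rot [-179.97    0.     26.69] F [-0.6  0.4  0.9] w 0.0869 g 0.0
shift mm [ 321.5 -135.9  205.3] rotvec [-0.001  0.     0.337] q [64. 18. -4. 83.  1. 79. -3.]
```

View pics/g1.png

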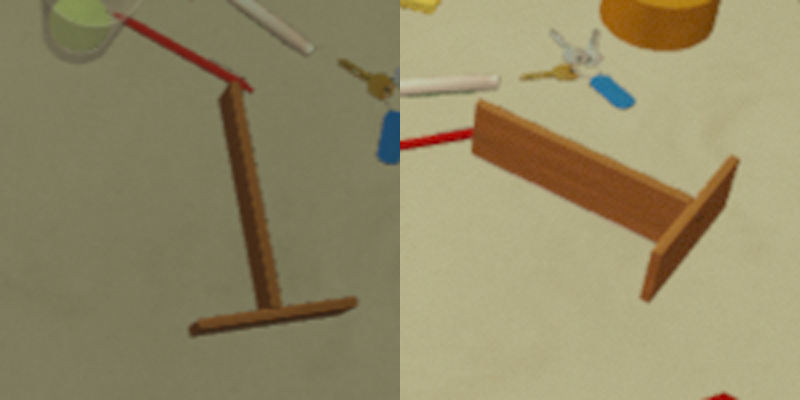

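The call was refused because every key is required, so the arm did not move and the partition is unchanged. I'll resend with all the keys.

Call:
{"fn": "drive_tool", "kwargs": {"moves": [{"x": 40,"y": -17,"z": 12,"rx": 0,"ry": 0,"rz": 0.04,"fingers": -1},{"x": 80,"y": -34,"z": 25,"rx": 0,"ry": 0,"rz": 0.085,"fingers": -1},{"x": 120,"y": -51,"z": 37,"rx": 0,"ry": 0,"rz": 0.126,"fingers": -1},{"x": 160,"y": -68,"z": 50,"rx": 0,"ry": 0,"rz": 0.17,"fingers": -1},{"x": 200,"y": -85,"z": 62,"rx": 0,"ry": 0,"rz": 0.21,"fingers": -1},{"x": 240,"y": -102,"z": 75,"rx": 0,"ry": 0,"rz": 0.25,"fingers": -1},{"x": 280,"y": -119,"z": 88,"rx": 0,"ry": 0,"rz": 0.295,"fingers": -1},{"x": 321,"y": -136,"z": 100,"rx": 0,"ry": 0,"rz": 0.337,"fingers": -1},{"x": 321,"y": -136,"z": 100,"rx": 0,"ry": 0,"rz": 0.337,"fingers": -1},{"x": 321,"y": -136,"z": 100,"rx": 0,"ry": 0,"rz": 0.337,"fingers": -1},{"x": 321,"y": -136,"z": 100,"rx": 0,"ry": 0,"rz": 0.337,"fingers": -1}]}}

```text
time_s: 1.78
tool_pos: [0.5168, -0.317, 0.131]
tool_rot: [179.9, 0.0, 7.2]
force: [-0.1, 0.4, -0.1]
grip_width: 0.087
grasp_force: 0.0
```

```bash
python3 d.py .518 -.3147 .025 7.4; python3 - <<'E'
from h import *
o=[]
for n,x,y in(("top",340,170),("scene",330,120)):
    c=vision.read_camera(n); o.append(cv2.resize(c["image"][y:y+150,x:x+150,::-1],(400,400),interpolation=cv2.INTER_CUBIC))
cv2.imwrite("pics/g2.png",np.hstack(o))
E
```

```text
t 1.775 tcp [ 0.5168 -0.317   0.131 ] rot [179.93   0.     7.24] F [-0.1  0.4 -0.1] w 0.087 g 0.0
shift mm [  1.5  -2.2 106. ] rotvec [ 0.001  0.    -0.003] q [ 40.  17. -13.  96.   4.  67. -57.]
```

View pics/g2.png

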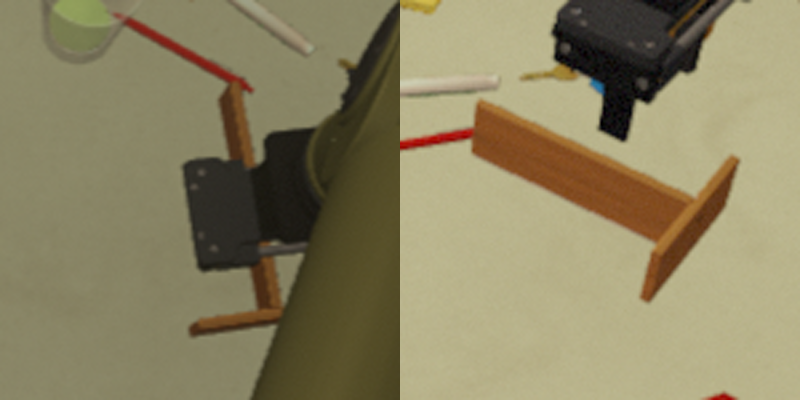

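The gripper straddles the stem: in the scene view one finger is on its near side, with about 100 mm left to descend. Now down and close.

Call:
{"fn": "drive_tool", "kwargs": {"moves": [{"x": 1,"y": -2,"z": 25,"rx": 0,"ry": 0,"rz": 0,"fingers": -1},{"x": 1,"y": -2,"z": 50,"rx": 0,"ry": 0,"rz": 0,"fingers": -1},{"x": 1,"y": -2,"z": 75,"rx": 0,"ry": 0,"rz": 0,"fingers": -1},{"x": 1,"y": -2,"z": 95,"rx": 0,"ry": 0,"rz": 0,"fingers": -1},{"x": 1,"y": -2,"z": 106,"rx": 0,"ry": 0,"rz": 0,"fingers": -1},{"x": 1,"y": -2,"z": 106,"rx": 0,"ry": 0,"rz": 0,"fingers": 1},{"x": 1,"y": -2,"z": 106,"rx": 0,"ry": 0,"rz": 0,"fingers": 1},{"x": 1,"y": -2,"z": 106,"rx": 0,"ry": 0,"rz": 0,"fingers": 1},{"x": 1,"y": -2,"z": 106,"rx": 0,"ry": 0,"rz": 0,"fingers": 1},{"x": 1,"y": -2,"z": 106,"rx": 0,"ry": 0,"rz": 0,"fingers": 1},{"x": 1,"y": -2,"z": 106,"rx": 0,"ry": 0,"rz": 0,"fingers": 1},{"x": 1,"y": -2,"z": 106,"rx": 0,"ry": 0,"rz": 0,"fingers": 1},{"x": 1,"y": -2,"z": 106,"rx": 0,"ry": 0,"rz": 0,"fingers": 1},{"x": 1,"y": -2,"z": 106,"rx": 0,"ry": 0,"rz": 0,"fingers": 1}], "force": 50}}

```text
time_s: 3.62
tool_pos: [0.5184, -0.313, 0.0245]
tool_rot: [180.0, 0.0, 7.4]
force: [0.2, -0.6, 0.1]
grip_width: 0.0088
grasp_force: 49.9
```

Call:
{"fn": "drive_tool", "kwargs": {"moves": [{"x": 0,"y": 0,"z": -10,"rx": 0,"ry": 0,"rz": 0,"fingers": 1},{"x": 0,"y": 0,"z": -25,"rx": 0,"ry": 0,"rz": 0,"fingers": 1},{"x": 0,"y": 0,"z": -45,"rx": 0,"ry": 0,"rz": 0,"fingers": 1},{"x": 0,"y": 0,"z": -65,"rx": 0,"ry": 0,"rz": 0,"fingers": 1},{"x": 0,"y": 0,"z": -85,"rx": 0,"ry": 0,"rz": 0,"fingers": 1},{"x": -10,"y": 0,"z": -105,"rx": 0,"ry": 0,"rz": 0,"fingers": 1},{"x": -25,"y": 0,"z": -120,"rx": 0,"ry": 0,"rz": 0,"fingers": 1},{"x": -40,"y": 0,"z": -125,"rx": 0,"ry": 0,"rz": 0,"fingers": 1},{"x": -40,"y": 0,"z": -125,"rx": 0,"ry": 0,"rz": 0,"fingers": 1},{"x": -40,"y": 0,"z": -125,"rx": 0,"ry": 0,"rz": 0,"fingers": 1}]}}

```text
time_s: 4.88
tool_pos: [0.4784, -0.3178, 0.1489]
tool_rot: [-180.0, 0.0, 7.4]
force: [0.7, 1.0, -1.5]
grip_width: 0.0085
grasp_force: 49.9
```

```bash
python3 d.py .5105 .1414 .150 5.4
```

```text
t 4.875 tcp [ 0.4784 -0.3178  0.1489] rot [-1.7996e+02  3.0000e-02  7.3700e+00] F [ 0.7  1.  -1.5] w 0.0085 g 49.9
shift mm [  90.8 -451.3   -0.8] rotvec [-0.001  0.001  0.034] q [ 42.  13. -12. 100.   3.  68. -54.]
```

Call:
{"fn": "drive_tool", "kwargs": {"moves": [{"x": 3,"y": -15,"z": 0,"rx": 0,"ry": 0,"rz": 0.002,"fingers": 1},{"x": 9,"y": -45,"z": 0,"rx": 0,"ry": 0,"rz": 0.004,"fingers": 1},{"x": 16,"y": -80,"z": 0,"rx": 0,"ry": 0,"rz": 0.006,"fingers": 1},{"x": 23,"y": -115,"z": 0,"rx": 0,"ry": 0,"rz": 0.009,"fingers": 1},{"x": 30,"y": -150,"z": 0,"rx": 0,"ry": 0,"rz": 0.011,"fingers": 1},{"x": 37,"y": -185,"z": 0,"rx": 0,"ry": 0,"rz": 0.014,"fingers": 1},{"x": 44,"y": -220,"z": 0,"rx": 0,"ry": 0,"rz": 0.017,"fingers": 1},{"x": 51,"y": -255,"z": 0,"rx": 0,"ry": 0,"rz": 0.02,"fingers": 1},{"x": 58,"y": -290,"z": 0,"rx": 0,"ry": 0,"rz": 0.022,"fingers": 1},{"x": 65,"y": -325,"z": 0,"rx": 0,"ry": 0,"rz": 0.024,"fingers": 1},{"x": 72,"y": -360,"z": 0,"rx": 0,"ry": 0,"rz": 0.027,"fingers": 1},{"x": 79,"y": -395,"z": 0,"rx": 0,"ry": 0,"rz": 0.03,"fingers": 1},{"x": 85,"y": -425,"z": 0,"rx": 0,"ry": 0,"rz": 0.032,"fingers": 1},{"x": 89,"y": -443,"z": 0,"rx": 0,"ry": 0,"rz": 0.034,"fingers": 1},{"x": 91,"y": -451,"z": 0,"rx": 0,"ry": 0,"rz": 0.034,"fingers": 1},{"x": 91,"y": -451,"z": 0,"rx": 0,"ry": 0,"rz": 0.034,"fingers": 1},{"x": 91,"y": -451,"z": 0,"rx": 0,"ry": 0,"rz": 0.034,"fingers": 1},{"x": 91,"y": -451,"z": 0,"rx": 0,"ry": 0,"rz": 0.034,"fingers": 1}]}}

```text
time_s: 7.12
tool_pos: [0.5111, 0.1398, 0.1495]
tool_rot: [180.0, 0.0, 5.3]
force: [0.0, -0.4, -1.0]
grip_width: 0.0086
grasp_force: 49.9
```

```bash
python3 d.py .5105 .1416 .036 5.4; python3 - <<'E'
from h import *
o=[]
for n,x,y,w,hh in(("top",140,130,180,200),("scene",80,200,270,300)):
    c=vision.read_camera(n); o.append(cv2.resize(c["image"][y:y+hh,x:x+w,::-1],(400,440),interpolation=cv2.INTER_CUBIC))
cv2.imwrite("pics/g3.png",np.hstack(o))
E
```

```text
t 7.125 tcp [0.5111 0.1398 0.1495] rot [1.7997e+02 1.0000e-02 5.3400e+00] F [ 0.  -0.4 -1. ] w 0.0086 g 49.9
shift mm [ -0.4  -1.9 113.5] rotvec [ 0.001  0.    -0.001] q [  12.    9.  -33.  105.    6.   67. -107.]
```

View pics/g3.png

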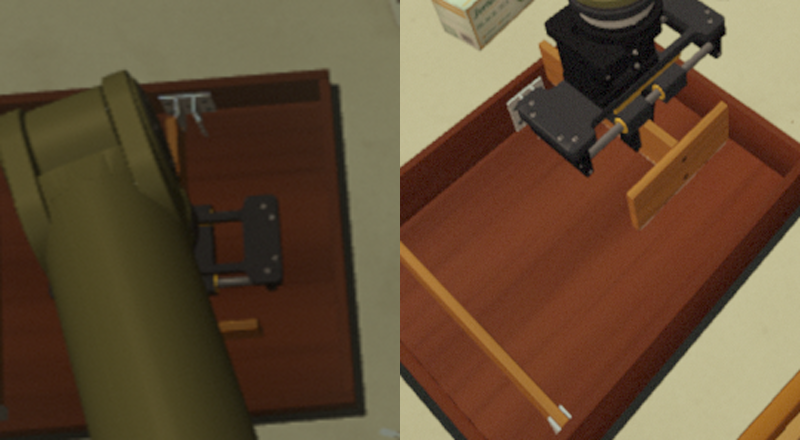

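The partition is held level above the tray. In the top crop its tip is near (172,118) and the channel near (188,105); part of that offset is parallax from height. Lowering to 3–4 mm above the floor, then I'll check the alignment.

Call:
{"fn": "drive_tool", "kwargs": {"moves": [{"x": 0,"y": -2,"z": 20,"rx": 0,"ry": 0,"rz": 0,"fingers": 1},{"x": 0,"y": -2,"z": 45,"rx": 0,"ry": 0,"rz": 0,"fingers": 1},{"x": 0,"y": -2,"z": 70,"rx": 0,"ry": 0,"rz": 0,"fingers": 1},{"x": 0,"y": -2,"z": 92,"rx": 0,"ry": 0,"rz": 0,"fingers": 1},{"x": 0,"y": -2,"z": 106,"rx": 0,"ry": 0,"rz": 0,"fingers": 1},{"x": 0,"y": -2,"z": 113,"rx": 0,"ry": 0,"rz": 0,"fingers": 1},{"x": 0,"y": -2,"z": 113,"rx": 0,"ry": 0,"rz": 0,"fingers": 1},{"x": 0,"y": -2,"z": 113,"rx": 0,"ry": 0,"rz": 0,"fingers": 1}]}}

```text
time_s: 8.22
tool_pos: [0.5115, 0.143, 0.0373]
tool_rot: [-180.0, -0.1, 5.4]
force: [0.4, -0.1, -1.3]
grip_width: 0.0082
grasp_force: 49.9
```

```bash
python3 d.py .5105 .1416 .036 5.4; python3 - <<'E'
from h import *
o=[]
u=np.radians(5.4)
for n,x,y,w,hh in(("top",200,150,60,80),("scene",140,225,75,100)):
    c=vision.read_camera(n); im=c["image"][:,:,::-1]
    k=400/w
    i=cv2.resize(im[y:y+hh,x:x+w],(400,int(hh*k)),interpolation=cv2.INTER_CUBIC)
    i=cv2.convertScaleAbs(i,alpha=1.5)
    t=sensors.get_obs()["tool_pos"]; 
    for a,b,col in((.136,0,(255,0,255)),):
        p=W([t[0],t[1],u],[[a,.0045,t[2]-.0245+.056],[a,-.0045,t[2]-.0245+.056],[a-.04,-.0045,t[2]-.0245+.056],[a-.04,.0045,t[2]-.0245+.056]])
        q=(proj(c,p)-[x,y])*k
        cv2.polylines(i,[q.round().astype(int)],True,col,1)
    # channel centreline at top z .06
    p=W([.7085,.1605,u],[[-.003,0,.06],[-.031,0,.06],[-.07,0,.06]]);q=(proj(c,p)-[x,y])*k
    cv2.polylines(i,[q.round().astype(int)],False,(0,255,0),1)
    o.append(i[:533])
cv2.imwrite("pics/g4.png",np.hstack(o))
E
```

```text
t 8.225 tcp [0.5115 0.143  0.0373] rot [-1.80e+02 -8.00e-02  5.43e+00] F [ 0.4 -0.1 -1.3] w 0.0082 g 49.9
shift mm [-1.1  1.3  1.3] rotvec [-0.    -0.001  0.001] q [  10.   17.  -32.  111.   11.   55. -112.]
```

View pics/g4.png

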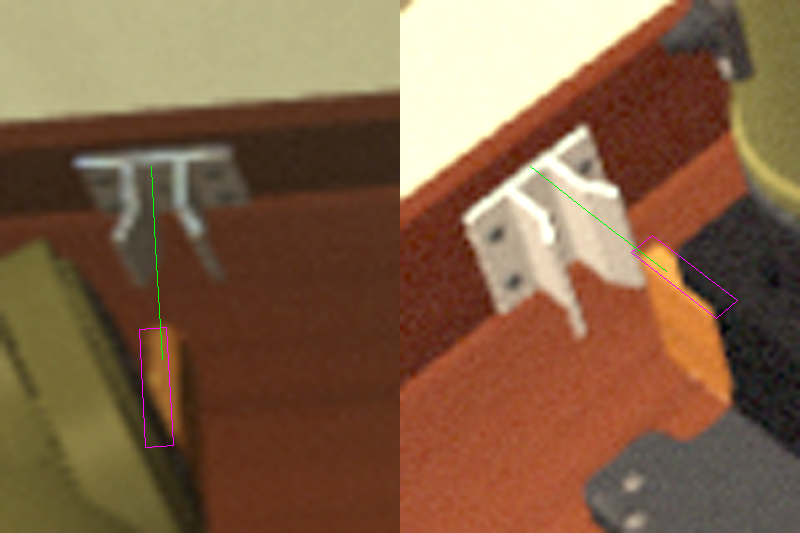

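The stem and channel look laterally aligned in both views to within about 1 px: in the top crop the stem tip is at u≈160 and the channel axis at 161–164. Advancing slowly.

Call:
{"fn": "drive_tool", "kwargs": {"moves": [{"x": 6,"y": 0.7,"z": 1,"rx": 0,"ry": 0,"rz": 0,"fingers": 1},{"x": 12,"y": 0.7,"z": 2,"rx": 0,"ry": 0,"rz": 0,"fingers": 1},{"x": 18,"y": 0.7,"z": 3,"rx": 0,"ry": 0,"rz": 0,"fingers": 1},{"x": 24,"y": 0.7,"z": 3,"rx": 0,"ry": 0,"rz": 0,"fingers": 1},{"x": 29,"y": 0.7,"z": 3,"rx": 0,"ry": 0,"rz": 0,"fingers": 1},{"x": 33,"y": 0.7,"z": 3,"rx": 0,"ry": 0,"rz": 0,"fingers": 1},{"x": 36,"y": 0.7,"z": 3,"rx": 0,"ry": 0,"rz": 0,"fingers": 1},{"x": 38,"y": 0.7,"z": 3,"rx": 0,"ry": 0,"rz": 0,"fingers": 1},{"x": 40,"y": 0.7,"z": 3,"rx": 0,"ry": 0,"rz": 0,"fingers": 1},{"x": 42,"y": 0.7,"z": 3,"rx": 0,"ry": 0,"rz": 0,"fingers": 1},{"x": 42,"y": 0.7,"z": 3,"rx": 0,"ry": 0,"rz": 0,"fingers": 1}]}}

```text
time_s: 9.7
tool_pos: [0.5528, 0.1461, 0.0335]
tool_rot: [180.0, -0.0, 5.4]
force: [-0.2, -0.1, -0.9]
grip_width: 0.0085
grasp_force: 49.9
```

Call:
{"fn": "drive_tool", "kwargs": {"moves": [{"x": 2,"y": 0,"z": 0,"rx": 0,"ry": 0,"rz": 0,"fingers": 1},{"x": 4,"y": 0,"z": 0,"rx": 0,"ry": 0,"rz": 0,"fingers": 1},{"x": 6,"y": 0,"z": 0,"rx": 0,"ry": 0,"rz": 0,"fingers": 1},{"x": 8,"y": 0,"z": 0,"rx": 0,"ry": 0,"rz": 0,"fingers": 1},{"x": 10,"y": 0,"z": 0,"rx": 0,"ry": 0,"rz": 0,"fingers": 1},{"x": 10,"y": 0,"z": 0,"rx": 0,"ry": 0,"rz": 0,"fingers": 1}]}}

```text
time_s: 10.45
tool_pos: [0.5628, 0.147, 0.0335]
tool_rot: [180.0, -0.0, 5.4]
force: [-1.1, 0.2, -1.2]
grip_width: 0.0086
grasp_force: 49.9
```

```bash
python3 d.py .5701 .1472 .034 5.4
```

```text
t 10.45 tcp [0.5628 0.147  0.0335] rot [180.    -0.     5.43] F [-1.1  0.2 -1.2] w 0.0086 g 49.9
shift mm [ 7.3  0.5 -0.5] rotvec [ 0. -0.  0.] q [   8.   23.  -31.  104.   14.   57. -112.]
```

Call:
{"fn": "drive_tool", "kwargs": {"moves": [{"x": 1,"y": 0,"z": 0,"rx": 0,"ry": 0,"rz": 0,"fingers": 1},{"x": 2,"y": 0,"z": 0,"rx": 0,"ry": 0,"rz": 0,"fingers": 1},{"x": 3,"y": 0,"z": 0,"rx": 0,"ry": 0,"rz": 0,"fingers": 1},{"x": 4,"y": 0,"z": 0,"rx": 0,"ry": 0,"rz": 0,"fingers": 1},{"x": 4,"y": 0,"z": 0,"rx": 0,"ry": 0,"rz": 0,"fingers": 1}]}}

```text
time_s: 11.08
tool_pos: [0.5667, 0.1474, 0.0335]
tool_rot: [180.0, -0.0, 5.4]
force: [-0.2, 0.1, -1.4]
grip_width: 0.009
grasp_force: 49.9
```

Call:
{"fn": "drive_tool", "kwargs": {"moves": [{"x": 0.7,"y": 0,"z": 0,"rx": 0,"ry": 0,"rz": 0,"fingers": 1},{"x": 1.4,"y": 0,"z": 0,"rx": 0,"ry": 0,"rz": 0,"fingers": 1},{"x": 2,"y": 0,"z": 0,"rx": 0,"ry": 0,"rz": 0,"fingers": 1},{"x": 2,"y": 0,"z": 0,"rx": 0,"ry": 0,"rz": 0,"fingers": 1}]}}

```text
time_s: 11.58
tool_pos: [0.5687, 0.1476, 0.0335]
tool_rot: [180.0, -0.0, 5.4]
force: [0.2, -0.5, -2.6]
grip_width: 0.009
grasp_force: 49.9
```

Call:
{"fn": "drive_tool", "kwargs": {"moves": [{"x": 0.7,"y": 0,"z": 0,"rx": 0,"ry": 0,"rz": 0,"fingers": 1},{"x": 1.4,"y": 0,"z": 0,"rx": 0,"ry": 0,"rz": 0,"fingers": 1},{"x": 2,"y": 0,"z": 0,"rx": 0,"ry": 0,"rz": 0,"fingers": 1},{"x": 2,"y": 0,"z": 0,"rx": 0,"ry": 0,"rz": 0,"fingers": 1}]}}

```text
time_s: 12.08
tool_pos: [0.5707, 0.1478, 0.0335]
tool_rot: [180.0, 0.0, 5.4]
force: [-0.2, -1.0, -1.0]
grip_width: 0.0084
grasp_force: 49.9
```

Call:
{"fn": "drive_tool", "kwargs": {"moves": [{"x": 0.5,"y": 0,"z": 0,"rx": 0,"ry": 0,"rz": 0,"fingers": 1},{"x": 1,"y": 0,"z": 0,"rx": 0,"ry": 0,"rz": 0,"fingers": 1},{"x": 1.5,"y": 0,"z": 0,"rx": 0,"ry": 0,"rz": 0,"fingers": 1},{"x": 1.5,"y": 0,"z": 0,"rx": 0,"ry": 0,"rz": 0,"fingers": 1}]}}

```text
time_s: 12.58
tool_pos: [0.5711, 0.1479, 0.0333]
tool_rot: [180.0, 0.1, 5.4]
force: [-5.2, -1.1, 1.4]
grip_width: 0.0086
grasp_force: 49.9
```

Contact came at the predicted home position. Building up the push.

Call:
{"fn": "drive_tool", "kwargs": {"moves": [{"x": 0.4,"y": 0,"z": 0,"rx": 0,"ry": 0,"rz": 0,"fingers": 1},{"x": 0.8,"y": 0,"z": 0,"rx": 0,"ry": 0,"rz": 0,"fingers": 1},{"x": 0.8,"y": 0,"z": 0,"rx": 0,"ry": 0,"rz": 0,"fingers": 1},{"x": 0.8,"y": 0,"z": 0,"rx": 0,"ry": 0,"rz": 0,"fingers": 1}]}}

```text
time_s: 13.08
tool_pos: [0.5711, 0.148, 0.0332]
tool_rot: [180.0, 0.2, 5.5]
force: [-7.6, -1.1, 3.0]
grip_width: 0.009
grasp_force: 49.9
```

```bash
cat > f.py <<'E'
from h import *
F=[];M=[]
for _ in range(8):
    vision.read_camera("top"); o=sensors.get_obs();F.append(o["force"]);M.append(o["wrist_torque"])
print(o["time_s"],np.mean(F,0).round(2),np.std(F,0).round(2),np.mean(M,0).round(2),o["tool_pos"].round(4),o["tool_rot"].round(2),o["grasp_force"])
E
python3 f.py; python3 d.py .57 .1472 .0335 5.4
python3 - <<'E'
from h import *
o=[]
for n,x,y,w,hh in(("top",200,150,60,80),("scene",140,225,75,100)):
    c=vision.read_camera(n); k=400/w
    o.append(cv2.convertScaleAbs(cv2.resize(c["image"][y:y+hh,x:x+w,::-1],(400,533),interpolation=cv2.INTER_CUBIC),alpha=1.5))
cv2.imwrite("pics/g5.png",np.hstack(o))
E
```

```text
13.475 [-7.49 -1.13  2.61] [0.6  0.61 0.39] [-0.12  1.17 -0.03] [0.5711 0.1479 0.0332] [179.96   0.21   5.45] 49.94865006767213
t 13.475 tcp [0.5711 0.1479 0.0332] rot [179.96   0.21   5.45] F [-8.  -1.   2.4] w 0.0085 g 49.9
shift mm [-1.1  0.6 -0.3] rotvec [0.001 0.004 0.001] q [   8.   24.  -30.  103.   14.   57. -112.]
```

View pics/g5.png

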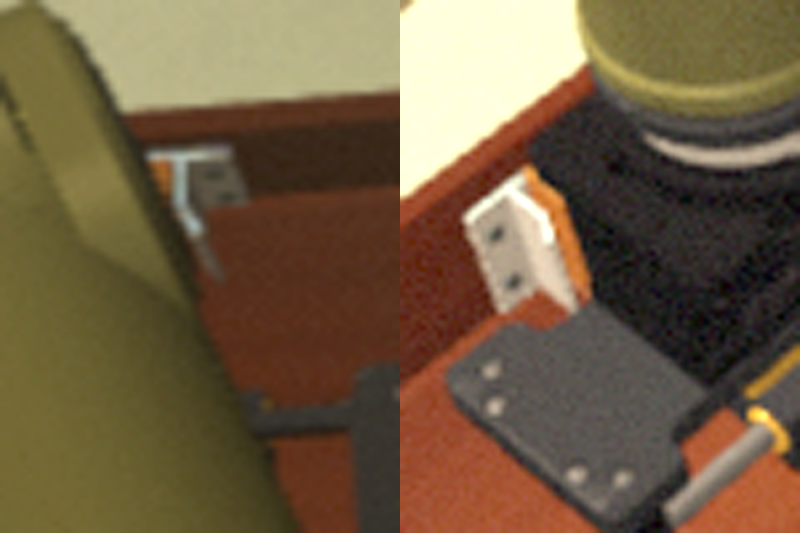

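The stem sits between the cheeks and reaches the back plate in both views. The upward reaction suggests the foot is touching the floor, so I'll ease back, lift 1 mm, trim the pitch and press again.

Call:
{"fn": "drive_tool", "kwargs": {"moves": [{"x": -1,"y": 0,"z": 0,"rx": 0,"ry": 0,"rz": 0,"fingers": 1},{"x": -2.5,"y": 0,"z": -0.5,"rx": 0,"ry": 0.003,"rz": 0,"fingers": 1},{"x": -2.5,"y": 0,"z": -1.2,"rx": 0,"ry": 0.006,"rz": 0,"fingers": 1},{"x": -2.5,"y": 0,"z": -1.2,"rx": 0,"ry": 0.006,"rz": 0,"fingers": 1},{"x": -1.5,"y": 0,"z": -1.2,"rx": 0,"ry": 0.006,"rz": 0,"fingers": 1},{"x": -0.5,"y": 0,"z": -1.2,"rx": 0,"ry": 0.006,"rz": 0,"fingers": 1},{"x": 0.3,"y": 0,"z": -1.2,"rx": 0,"ry": 0.006,"rz": 0,"fingers": 1},{"x": 0.8,"y": 0,"z": -1.2,"rx": 0,"ry": 0.006,"rz": 0,"fingers": 1},{"x": 1.2,"y": 0,"z": -1.2,"rx": 0,"ry": 0.006,"rz": 0,"fingers": 1},{"x": 1.2,"y": 0,"z": -1.2,"rx": 0,"ry": 0.006,"rz": 0,"fingers": 1},{"x": 1.2,"y": 0,"z": -1.2,"rx": 0,"ry": 0.006,"rz": 0,"fingers": 1}]}}

```text
time_s: 14.95
tool_pos: [0.5711, 0.148, 0.034]
tool_rot: [179.9, 0.0, 5.5]
force: [-9.7, 0.2, 2.7]
grip_width: 0.0087
grasp_force: 50.0
```

```bash
python3 f.py
```

```text
15.35 [-9.15 -1.4   3.43] [0.53 0.47 0.51] [-0.18  1.59 -0.03] [0.5711 0.148  0.034 ] [1.7994e+02 2.0000e-02 5.4600e+00] 49.96876294724643
```

Call:
{"fn": "drive_tool", "kwargs": {"moves": [{"x": 0.5,"y": 0,"z": -0.3,"rx": 0,"ry": 0.001,"rz": 0,"fingers": 1},{"x": 1,"y": 0,"z": -0.6,"rx": 0,"ry": 0.001,"rz": 0,"fingers": 1},{"x": 1,"y": 0,"z": -0.6,"rx": 0,"ry": 0.001,"rz": 0,"fingers": 1},{"x": 1,"y": 0,"z": -0.6,"rx": 0,"ry": 0.001,"rz": 0,"fingers": 1}]}}

```text
time_s: 15.85
tool_pos: [0.5711, 0.148, 0.0342]
tool_rot: [179.9, 0.1, 5.5]
force: [-11.3, -1.0, 3.6]
grip_width: 0.0085
grasp_force: 50.0
```

```bash
python3 f.py
```

```text
16.25 [-10.46  -1.44   2.95] [0.58 0.53 0.39] [-0.22  1.95 -0.04] [0.5711 0.148  0.0342] [1.7993e+02 8.0000e-02 5.4700e+00] 49.9691728502512
```

Call:
{"fn": "drive_tool", "kwargs": {"moves": [{"x": 0.4,"y": 0,"z": 0,"rx": 0,"ry": 0.001,"rz": 0,"fingers": 1},{"x": 0.8,"y": 0,"z": 0,"rx": 0,"ry": 0.001,"rz": 0,"fingers": 1},{"x": 0.8,"y": 0,"z": 0,"rx": 0,"ry": 0.001,"rz": 0,"fingers": 1},{"x": 0.8,"y": 0,"z": 0,"rx": 0,"ry": 0.001,"rz": 0,"fingers": 1}]}}

```text
time_s: 16.75
tool_pos: [0.5711, 0.148, 0.0341]
tool_rot: [179.9, 0.1, 5.5]
force: [-12.4, -1.3, 4.9]
grip_width: 0.0088
grasp_force: 50.0
```

```bash
python3 f.py
```

```text
17.15 [-12.74  -1.6    4.51] [0.46 0.58 0.47] [-0.25  2.27 -0.06] [0.5711 0.148  0.0341] [1.7991e+02 1.1000e-01 5.4700e+00] 49.973877584561706
```

Call:
{"fn": "drive_tool", "kwargs": {"moves": [{"x": 0,"y": 0,"z": 0,"rx": 0,"ry": 0,"rz": 0,"fingers": 1},{"x": 0,"y": 0,"z": 0,"rx": 0,"ry": 0,"rz": 0,"fingers": 1},{"x": 0,"y": 0,"z": 0,"rx": 0,"ry": 0,"rz": 0,"fingers": 1},{"x": 0,"y": 0,"z": 0,"rx": 0,"ry": 0,"rz": 0,"fingers": 1},{"x": 0,"y": 0,"z": 0,"rx": 0,"ry": 0,"rz": 0,"fingers": 1},{"x": 0,"y": 0,"z": 0,"rx": 0,"ry": 0,"rz": 0,"fingers": 1},{"x": 0,"y": 0,"z": 0,"rx": 0,"ry": 0,"rz": 0,"fingers": 1},{"x": 0,"y": 0,"z": 0,"rx": 0,"ry": 0,"rz": 0,"fingers": 1},{"x": 0,"y": 0,"z": 0,"rx": 0,"ry": 0,"rz": 0,"fingers": 1},{"x": 0,"y": 0,"z": 0,"rx": 0,"ry": 0,"rz": 0,"fingers": 1},{"x": 0,"y": 0,"z": 0,"rx": 0,"ry": 0,"rz": 0,"fingers": 1},{"x": 0,"y": 0,"z": 0,"rx": 0,"ry": 0,"rz": 0,"fingers": 1},{"x": 0,"y": 0,"z": 0,"rx": 0,"ry": 0,"rz": 0,"fingers": 1},{"x": 0,"y": 0,"z": 0,"rx": 0,"ry": 0,"rz": 0,"fingers": 1},{"x": 0,"y": 0,"z": 0,"rx": 0,"ry": 0,"rz": 0,"fingers": 1},{"x": 0,"y": 0,"z": 0,"rx": 0,"ry": 0,"rz": 0,"fingers": 1},{"x": 0,"y": 0,"z": 0,"rx": 0,"ry": 0,"rz": 0,"fingers": 1},{"x": 0,"y": 0,"z": 0,"rx": 0,"ry": 0,"rz": 0,"fingers": 1},{"x": 0,"y": 0,"z": 0,"rx": 0,"ry": 0,"rz": 0,"fingers": 1},{"x": 0,"y": 0,"z": 0,"rx": 0,"ry": 0,"rz": 0,"fingers": 1}]}}

```text
time_s: 19.65
tool_pos: [0.5711, 0.1481, 0.0341]
tool_rot: [179.9, 0.1, 5.5]
force: [-12.8, -2.5, 5.1]
grip_width: 0.0086
grasp_force: 50.0
```

```bash
python3 f.py && python3 -c "
from cell import workorder
print(workorder.sign_off())"
```

```text
20.05 [-12.65  -1.27   4.47] [0.58 0.56 0.4 ] [-0.26  2.26 -0.06] [0.5711 0.1481 0.0341] [1.7991e+02 1.1000e-01 5.4800e+00] 49.973813658580184
the job is handed in; nothing more can be done
None
```

The partition is seated in the channel against its back plate, still gripped and pressed with a steady push of about 12.7 N (by the wrist sensor) for over two seconds; I handed the job in at about 20 s without touching the glass or screwdriver.

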